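Close the accessory tub over an upended bit case

TASK

The lid will not seat on the black accessory tub because the orange bit case is standing on end in it. Tip the case over so that it lies flat in the tub, below the white fill line, then lower the yellow lid (do not drop it) into the recess of the tub's rim so that it sits level and fully home. Keep the tin in the tub, leave the oil bottle, wrench and sanding block alone, and let go of everything.

Things in the scene. Friction and masses are not known exactly. Their poses are not given: they have to be found in the camera images.
- tub: Black open plastic tub, does not move. Origin: centre of its underside on the bench; x along its long side, z up. Inside 210 (x) by 132 (y) mm, inner floor 5 mm above the bench. A fixed grey divider, 4 mm thick, 40 mm tall, along x at y = 0 makes two lanes 64 mm wide. White fill line inside, 74 mm above the bench. Top of its flared lip 103 mm above the bench.
- tub_seat (a point): Centre of the lid's seat, 85 mm over the tub's origin, level with the ledge round the mouth; axes as the tub. The upright rim above the ledge encloses a recess 228 (x) by 150 (y) mm, from 85 to 95 mm above the bench; above it a lip flares out at 45 degrees to 103 mm (244 by 166 mm at its top) and guides the lid in.
- lid_handle (a point): Centre of the black handle bar (100 mm along lid x, 18 wide, 24 tall) over the middle of the loose yellow lid (0.2-0.5 kg), 38 mm above its underside, 28 mm above its panel's top. Panel 222 (x) by 144 (y) by 10 mm; z up. Starts flat on the bench, right side up. Fits the recess with 3 mm play on each side, either way round; seated, this point is 123 mm above the bench.
- case_center (a point): Centre of the loose orange bit case, 48 x 48 x 125 mm (z, its length), 0.2-0.45 kg. Starts upright on the tub's floor, near one end (+x or -x of the tub) of one lane, about square to it, top 130 mm above the bench. The other end of its lane is empty: pushed that way near its top it tips without sliding, overbalances after about 40 mm and lies flat, centre then 29 mm above the bench.
- tin_center (a point): Centre of a loose round tin, 48 mm diameter and 56 mm tall, standing in the other lane at the opposite end; it is already below the fill line and stays in the tub.
- oil_center (a point): Bystander: centre of an oil bottle, 60 mm diameter, 150 mm tall, standing on the bench to one side.
- wrench: Bystander: steel wrench 190 mm long lying on the bench beyond the work, origin at its underside.
- sander: Bystander: wooden sanding block 150 by 45 by 38 mm lying on the bench beyond the work, origin at the centre of its underside, x along its length.
Mind the look-alikes: they are no part of the job. Of the things that look like the part that bears tin_center, the largest one is meant.

How it is judged:
By the outcome, as a careful person would: the job done as asked, in the order asked, and still so for the second after the job is handed in, with the robot touching nothing.
It also fails if it takes over 59 s, if anything falls off the work surface, if the arm or the gripper's body presses on something with over 40 N, if the wrist force passes 120 N, or if a joint passes its speed limit or range.

ROBOT

A 6-joint arm with a two-finger parallel gripper is mounted at the origin on the work surface. World frame = base frame: x ahead of the robot, y to its left, z up, the work surface at z = 0. Lengths are in mm, angles in rad, forces in N, time in s.
With the tool pointing down it reaches from about 350 to 875 mm from the base axis. Payload 4.2 kg.
Tool frame: the origin (TCP) lies at the very end of the fingers, on their centre line; the grasp point (between the pads) lies arm.grip_depth behind it (arm.grip_depth is the distance from the TCP to the grasp point, in mm); z points along the fingers, y is the direction in which the jaws open and shut (so a half turn about z gives the same grasp; the last joint's range is limited). The gripper opens to 85 mm and grips with 20 to 120 N. Pads are 22 mm wide; open, the fingers measure 114 mm over their backs; the gripper's body (76 mm by 85 mm) begins 54 mm behind the grasp point. The pads swing forward as they close: fully open they stand 13 mm farther back than shut.
Start: joints at [-0.943, 0.385, 0.008, 0, -1.194, -0.259], TCP at [225.324, -582.948, 231.312] pointing down, gripper open.
Joint ranges: [-3.14, 3.14], [-1.21, 2.06], [-1.07, 1.41], [-3.16, 2.05], [-2.99, -0.16], [-3.1, 3.1]. Speed limits (rad/s): [2.79, 2.79, 3.14, 3.14, 3.14, 3.14].

INTERFACE

Orientations are given as a unit quaternion [x, y, z, w].
In Python, from bench import arm, optics, workorder gives the robot as it stands. The module is installed in compiled form; this text tells all that it offers.
- The arm moves only by the tool play_rows, never from a script. Its arguments are lists of equal length, an entry for each row: "travel": the shift along the tool's x, y, z in m, a list of three; "rotation": the turn, a rotation vector about the tool's x, y, z in rad, a list of three; "grip": the opening, from 0 (shut) to 1 (fully open). In form: {"travel": [[x, y, z], ...], "rotation": [[rx, ry, rz], ...], "grip": [grip, ...]}. A call has 1 to 12 rows; each row shifts and turns the commanded pose from where the row before left it, along the tool's axes as they then stand; what a row does not reach is not made up. A row lasts 1/12 s, in which the tool goes at most 41.7 mm and 7.16 degrees, less where a joint would pass 70% of its speed; a pose out of reach is approached as far as the arm can. A call is refused whole if a number of a shift passes 0.0417 or a number of a turn 0.125, either way. A call with a gripper value outside its range is refused whole. The fingers move at their own pace and stop on an object; the grip force is fixed at half the most. Time passes only in rows, so rows that do not move let the fingers close. It gives the time, the measured TCP pose, the force and the opening at its end, in the units of the state.
- arm.read_state(): the state, without advancing time (a new reading comes with each control period).
- optics.get_image(name): name is "side" or "top"; returns a dict with "image" (400x640x3 uint8, blue, green, red), "depth" (400x640 float32, mm along the optical axis (not along the pixel's ray), 0 where there is no reading), "camera_matrix" (3x3 intrinsics, pixels), "k1" (the pictures are not rectified: a ray, as slopes to the right and down, at radius r is drawn at 1 + k1 r^2 times it, then the intrinsics apply), "R" (3x3) and "t" (3): a world point X has camera coordinates R X + t. Camera axes: x right, y down, z forward; pixel columns grow to the right and rows downward; lengths in mm; the calibration is good to about 2 mm. A picture is of the moment at which its call begins.
- workorder.job_done(): hands the job in, once; it reports no verdict.
The state is a dict: "clock": time; "joints": joint angles; "joint_vel": joint speeds; "joint_efforts": joint torques, N m; "position": TCP position; "ee_rot": TCP orientation; "contact_force": force on the tool from outside, world axes, zero at the start; "wrist_torque": the same for the moment, N m; "gripper_width": finger opening in mm.
Only numpy, scipy, OpenCV 4.12 (cv2) and the standard library are available. Lean on these libraries where they do the work, as an engineer would, in place of code of your own. Each camera call takes 0.05 s, during which the arm holds its last target. There are 200 camera calls.

## Working session

There is one attempt and no reset: what is moved stays moved. The work goes in short steps, Python scripts to look and compute and a tool call to move; the robot and the scene stay as the last step left them, time stands still between calls to the robot, and variables do not carry over. Pictures are saved under pics/ and viewed, about 8 in all and at most 12, crops included, and the job is handed in when it is done.

Besides the shell and the picture viewer there is one more tool, called as name(argument=value, ...), one argument or row to a line, values as JSON. play_rows: Moves the arm, as the interface text tells. Its arguments: {"type":"object","properties":{"travel":{"type":"array","items":{"type":"array","items":{"type":"number"}}},"rotation":{"type":"array","items":{"type":"array","items":{"type":"number"}}},"grip":{"type":"array","items":{"type":"number"}}},"required":["travel","rotation","grip"]}

```bash
mkdir -p pics
cat > h.py <<'E'
import numpy as np, cv2
from bench import arm, optics, workorder
def cloud(d):
    """world point per pixel from depth (undistorted)"""
    K=d["camera_matrix"];h,w=d["depth"].shape
    u,v=np.meshgrid(np.arange(w),np.arange(h))
    p=np.stack([u,v],-1).reshape(-1,1,2).astype(np.float64)
    n=cv2.undistortPoints(p,K,np.array([d["k1"],0,0,0],float)).reshape(h,w,2)
    z=d["depth"].astype(float)
    c=np.dstack([n[...,0]*z,n[...,1]*z,z])
    return (c-np.asarray(d["t"]))@np.asarray(d["R"]), n
def onplane(d,px,z):
    n=cv2.undistortPoints(np.array(px,float).reshape(-1,1,2),d["camera_matrix"],np.array([d["k1"],0,0,0],float)).reshape(-1,2)
    R=np.asarray(d["R"]);o=-R.T@np.asarray(d["t"]);r=np.c_[n,np.ones(len(n))]@R
    return o+r*((z-o[2])/r[:,2])[:,None]
E
python3 - <<'E'
from h import *
s=arm.read_state();print(s,arm.grip_depth)
for n in("top","side"):
    d=optics.get_image(n);cv2.imwrite(f"pics/{n}0.png",d["image"]);np.save(f"pics/{n}0.npy",d,allow_pickle=True)
    R=np.asarray(d["R"]);print(n,-R.T@d["t"],d["camera_matrix"],d["k1"],R)
E
```

```text
{'clock': 0.0, 'joints': array([-9.43408901e-01,  3.85599521e-01,  6.63565955e-03, -4.91067872e-04,
       -1.19400366e+00, -2.58607839e-01]), 'joint_vel': array([ 0.0002653 ,  0.00054151, -0.00146311,  0.00080144,  0.00094114,
        0.00042718]), 'joint_efforts': array([ 4.22738258e-04, -3.92292666e+01,  1.88408464e+01,  4.18643296e+00,
       -4.68039842e-03,  4.86446893e-06]), 'position': array([ 225.11192965, -582.43282975,  230.20067455]), 'ee_rot': array([-1.83257538e-01,  9.83064313e-01,  1.07862636e-03, -2.59157709e-04]), 'contact_force': array([-1.10374982,  0.14143239,  0.97271732]), 'wrist_torque': array([-0.00917984, -0.00233901, -0.00472172]), 'gripper_width': 85.46027307773537} 18.700000000000003
top [ 305.56668947   71.84216265 1246.82899765] [[413.56776302   0.         318.07487104]
 [  0.         413.56776302 197.24271743]
 [  0.           0.           1.        ]] -0.031082098133816988 [[ 0.09152134 -0.99579715  0.00344735]
 [-0.97047374 -0.0899687  -0.22379981]
 [ 0.22316936  0.0171369  -0.97462904]]
side [ 523.32557724 -585.89618074  803.70096716] [[397.37468231   0.         319.13552751]
 [  0.         397.37468231 198.96998416]
 [  0.           0.           1.        ]] -0.08561257767556796 [[ 0.99833198 -0.05758745 -0.00411591]
 [-0.04433466 -0.7190106  -0.69358359]
 [ 0.03698233  0.69260916 -0.7203644 ]]
```

View pics/top0.png

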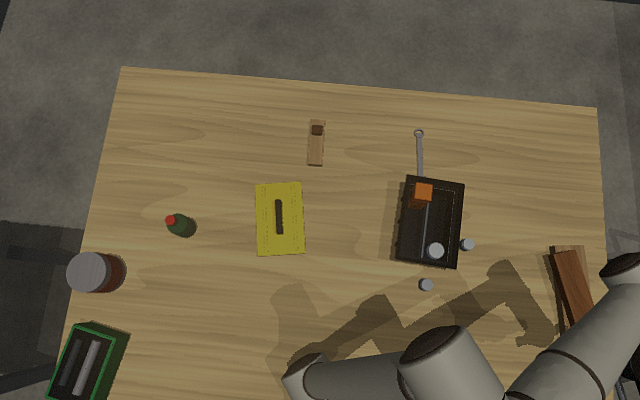

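View pics/side0.png

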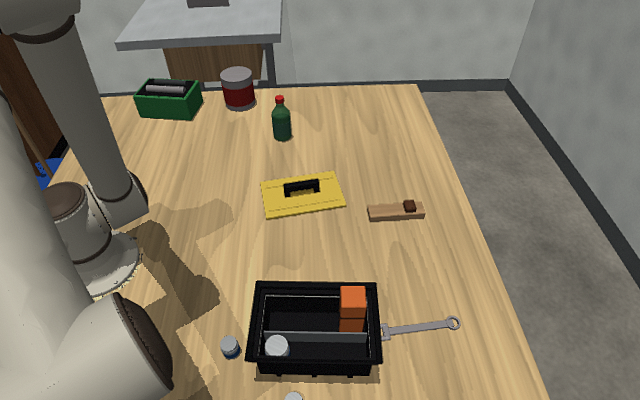

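The top view shows the tub at (432,222) with the orange case upright at (423,192). A tin stands inside it at (436,251), and the lid is at (280,218). There are three tin candidates: (436,251) in the tub, and (467,244) and (425,285), both small and on the bench. The one in the tub is the largest and fits the description. Next I'll measure from both views.

Run:
```python
from h import *
for n in("top","side"):
    d=np.load(f"pics/{n}0.npy",allow_pickle=True).item();P,_=cloud(d);im=d["image"];hsv=cv2.cvtColor(im,cv2.COLOR_BGR2HSV)
    H,S,V=hsv[...,0],hsv[...,1],hsv[...,2];ok=d["depth"]>0
    x,y,z=P[...,0],P[...,1],P[...,2]
    print(n,"bench z",np.median(z[ok&(abs(x-500)<60)&(abs(y+20)<40)]))
    def rect(m,lab):
        m=cv2.morphologyEx(m.astype(np.uint8),cv2.MORPH_OPEN,np.ones((2,2)))
        k,L,st,_=cv2.connectedComponentsWithStats(m);i=1+st[1:,4].argmax();q=P[(L==i)]
        r=cv2.minAreaRect(q[:,:2].astype(np.float32));print(lab,len(q),"rect",np.round(r[0],1),np.round(r[1],1),round(r[2],1),"z med",np.round(np.percentile(q[:,2],[5,50,95]),1),"box",np.round(cv2.boxPoints(r)).tolist())
    yel=(H>22)&(H<34)&(S>150)&(V>90)&ok
    rect(yel&(z<25),"lid")
    lidreg=cv2.dilate(yel.astype(np.uint8),np.ones((5,5)))>0
    rect((V<60)&(y>50)&(z>30)&(z<60)&(x>350),"handle")
    rect((H<14)&(S>180)&(V>110)&ok&(z>122)&(z<140)&(y<0),"case top")
    rect((z>97)&(z<110)&(V<90)&ok&(y<-80)&(y>-500)&(x>380),"lip")
    t=(S<60)&(V>110)&ok&(z>50)&(z<75)&(y<-100)&(y>-500)&(x>350)
    rect(t,"tin")
    # bystander heights
    rect((z>20)&(z<45)&ok&(x>600)&(y>0),"sander?")
d=np.load("pics/top0.npy",allow_pickle=True).item();im=cv2.resize(d["image"][160:310,240:480],None,fx=3.3,fy=3.3,interpolation=cv2.INTER_CUBIC);cv2.imwrite("pics/crop1.png",im)
```

```text
top bench z 0.7087899823568025
lid 3142 rect [455.4 188.9] [346.4 156.9] 13.6 z med [ 6.5 10.8 15.2] box [[269.0, 224.0], [306.0, 72.0], [642.0, 154.0], [605.0, 306.0]]
handle 190 rect [424.  157.1] [288.5  44.5] 27.0 z med [19.4 50.  54.4] box [[285.0, 111.0], [306.0, 72.0], [563.0, 203.0], [542.0, 242.0]]
case top 14 rect [ 621.6 -228.5] [15.4 39.6] 16.5 z med [ 55.1 131.8 135.5] box [[609.0, -212.0], [620.0, -250.0], [635.0, -245.0], [623.0, -207.0]]
lip 613 rect [ 499.5 -119.2] [282.  465.7] 14.2 z med [  0.   99.5 105.1] box [[306.0, 72.0], [420.0, -380.0], [693.0, -310.0], [579.0, 141.0]]
tin 175 rect [ 394.3 -107.6] [ 42.5 398.1] 20.2 z med [36.8 61.2 65.2] box [[306.0, 72.0], [443.0, -302.0], [483.0, -287.0], [345.0, 87.0]]
sander? 509 rect [573.3 104.6] [537.5  45.3] 2.2 z med [ 3.7 22.9 39.9] box [[304.0, 117.0], [306.0, 72.0], [843.0, 92.0], [841.0, 137.0]]
side bench z 0.77402246138205
lid 2418 rect [ 570.4 -148.4] [221.2 851.9] 8.4 z med [ 6.5 11.2 14.3] box [[399.0, 257.0], [523.0, -586.0], [742.0, -554.0], [618.0, 289.0]]
handle 285 rect [ 498.1 -180.4] [807.1  93.5] 86.9 z med [25.2 42.7 52.2] box [[430.0, -581.0], [523.0, -586.0], [566.0, 220.0], [473.0, 225.0]]
case top 536 rect [ 583.9 -373.9] [437.8  52.5] 80.9 z med [125.5 130.1 132. ] box [[523.0, -586.0], [575.0, -594.0], [644.0, -162.0], [593.0, -154.0]]
lip 1608 rect [ 533.4 -336.3] [499.1 262.7] 85.5 z med [ 60.7 100.3 104. ] box [[383.0, -575.0], [645.0, -596.0], [684.0, -98.0], [422.0, -77.0]]
tin 389 rect [ 477.4 -408.4] [ 43.2 364. ] 7.7 z med [55.2 61.  63.5] box [[432.0, -231.0], [481.0, -592.0], [523.0, -586.0], [474.0, -225.0]]
sander? 734 rect [ 628.6 -186.4] [813.2 146. ] 65.1 z med [18.2 23.4 39.5] box [[391.0, -524.0], [523.0, -586.0], [866.0, 151.0], [734.0, 213.0]]
```

View pics/crop1.png

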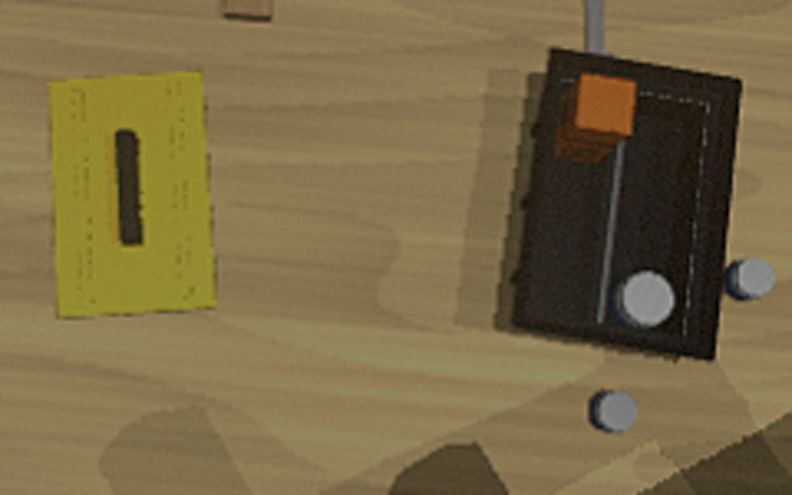

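The crop confirms it: the large white-topped tin is inside the tub, and the two small ones at crop (750,278) and (613,411) are outside. My rectangles were polluted by pixels with no depth reading, so I'll redo them.

```bash
cat > m.py <<'E'
from h import *
def seg(d,out=True):
    P,_=cloud(d);hsv=cv2.cvtColor(d["image"],cv2.COLOR_BGR2HSV)
    H,S,V=hsv[...,0],hsv[...,1],hsv[...,2];ok=d["depth"]>0
    x,y,z=P[...,0],P[...,1],P[...,2];r={}
    def rect(m,lab):
        m=m&ok;k,L,st,_=cv2.connectedComponentsWithStats(m.astype(np.uint8))
        if k<2: print(lab,"none");return
        q=P[L==1+st[1:,4].argmax()]
        rr=cv2.minAreaRect(q[:,:2].astype(np.float32));r[lab]=rr
        b=cv2.boxPoints(rr);e=b[1]-b[0];f=b[2]-b[1];l=e if np.hypot(*e)>np.hypot(*f) else f
        print(lab,len(q),"c",np.round(rr[0],1),"size",np.round(sorted(rr[1]),1),"long dir deg",round(np.degrees(np.arctan2(l[1],l[0]))%180,1),"z",np.round(np.percentile(q[:,2],[5,50,95]),1))
    rect((H>22)&(H<34)&(S>150)&(V>80)&(z<150),"lid")
    rect((V<70)&(y>50)&(z>42)&(z<57)&(x>400),"handle")
    rect((H<14)&(S>170)&(V>110)&(z>122)&(z<140)&(y<0),"casetop")
    rect((z>97)&(z<108)&(V<90)&(y<-80)&(y>-450)&(x>400),"lip")
    rect((S<60)&(V>110)&(z>52)&(z<70)&(y<-100)&(y>-450)&(x>400),"tin")
    return P,r
E
python3 - <<'E'
from m import *
for n in("top","side"):
    print(n);d=np.load(f"pics/{n}0.npy",allow_pickle=True).item();seg(d)
# ray method, top view: outlines on planes
d=np.load("pics/top0.npy",allow_pickle=True).item();c=np.array
f=lambda p,z:print(np.round(onplane(d,[[240+a/3.3,160+b/3.3] for a,b in p],z)[:,:2],0).tolist())
f([(551,50),(742,82),(714,358),(514,326)],103)
f([(52,83),(202,72),(216,307),(59,318)],10)
f([(125,130),(131,245)],50); f([(608,104)],130); f([(645,299)],61)
d=np.load("pics/side0.npy",allow_pickle=True).item()
print(np.round(onplane(d,[(256,282),(377,283),(382,364),(247,363)],103)[:,:2]).tolist(), np.round(onplane(d,[(352,295)],130)[:,:2]),np.round(onplane(d,[(276,345)],61)[:,:2]))
E
```

```text
top
lid 3157 c [515.7 206.5] size [145.  225.3] long dir deg 9.3 z [ 6.9 10.9 15.1]
handle 192 c [513.  203.6] size [17.4 97. ] long dir deg 9.2 z [46.6 50.6 54.6]
casetop 25 c [ 621.5 -209.1] size [15.4 22.2] long dir deg 86.8 z [128.3 131.1 135.2]
lip 854 c [ 530.4 -228.7] size [172.6 250.1] long dir deg 175.2 z [ 97.6 101.1 105.6]
tin 176 c [ 453.8 -258.5] size [40.4 41.2] long dir deg 91.0 z [57.9 61.5 65.1]
side
lid 2513 c [514.9 209.6] size [155.9 220.4] long dir deg 9.2 z [ 7.9 11.2 14.1]
handle 193 c [515.9 202.4] size [17.1 96. ] long dir deg 9.6 z [43.  49.7 52.9]
casetop 536 c [ 607.7 -199.9] size [46.1 47.8] long dir deg 84.9 z [127.9 130.2 132.1]
lip 1681 c [ 532.  -229.3] size [170.9 248.6] long dir deg 175.4 z [ 97.5 100.9 104. ]
tin 393 c [ 455.3 -258.1] size [42.3 43. ] long dir deg 178.0 z [58.5 61.  63.1]
[[656.0, -157.0], [643.0, -325.0], [403.0, -304.0], [414.0, -137.0]]
[[609.0, 289.0], [633.0, 150.0], [416.0, 115.0], [393.0, 255.0]]
[[562.0, 211.0], [459.0, 194.0]]
[[605.0, -202.0]]
[[452.0, -257.0]]
[[417.0, -140.0], [664.0, -157.0], [647.0, -324.0], [408.0, -308.0]] [[ 606. -197.]] [[ 456. -258.]]
```

The two views agree within a few mm:

| Item | Position (world, mm) | Notes |
|---|---|---|
| Tub | (531,-229.5) | yaw -4.7°, lip about 101–103 high |
| Case top | (607.5,-200) | z 130, tub frame (+74,+36) |
| Lid handle | (514.5,203) | yaw 9.3°, handle top at 50 |

I'll shut the gripper, square it to the tub and go to the +x side of the case.

play_rows(
  travel=[
    [0, 0, 0],
    [0, 0, 0],
    [0, 0, 0],
    [0, 0, 0],
    [-0.025, 0.0258, 0],
    [-0.025, 0.0258, 0],
    [-0.025, 0.0258, 0],
    [-0.025, 0.0258, 0],
    [-0.025, 0.0258, 0],
    [-0.025, 0.0258, 0],
    [-0.025, 0.0258, 0],
    [-0.025, 0.0258, 0],
  ],
  rotation=[
    [0, 0, 0.1125],
    [0, 0, 0.1125],
    [0, 0, 0.1125],
    [0, 0, 0.1125],
    [0, 0, 0],
    [0, 0, 0],
    [0, 0, 0],
    [0, 0, 0],
    [0, 0, 0],
    [0, 0, 0],
    [0, 0, 0],
    [0, 0, 0],
  ],
  grip=[0, 0, 0, 0, 0, 0, 0, 0, 0, 0, 0, 0],
)

```text
clock: 1.1
position: [442.3, -391.9, 231.0]
ee_rot: [0.041, 0.999, 0.0, -0.0]
contact_force: [0.8, -0.6, -0.2]
gripper_width: 0.0
```

play_rows(
  travel=[
    [-0.025, 0.0258, 0],
    [-0.025, 0.0258, 0],
    [-0.025, 0.0258, 0],
    [-0.025, 0.0258, 0],
    [-0.025, 0.0258, 0],
    [-0.025, 0.0258, 0],
    [-0.025, 0.0258, 0],
    [-0.025, 0.0258, 0],
    [0, 0, 0],
    [0, 0, 0],
  ],
  rotation=[
    [0, 0, 0],
    [0, 0, 0],
    [0, 0, 0],
    [0, 0, 0],
    [0, 0, 0],
    [0, 0, 0],
    [0, 0, 0],
    [0, 0, 0],
    [0, 0, 0],
    [0, 0, 0],
  ],
  grip=[0, 0, 0, 0, 0, 0, 0, 0, 0, 0],
)

```text
clock: 1.93
position: [658.3, -202.1, 229.6]
ee_rot: [0.039, 0.999, 0.0, -0.001]
contact_force: [-0.3, 0.4, -0.2]
gripper_width: -0.1
```

```bash
cat >> m.py <<'E'
from scipy.spatial.transform import Rotation as Ro
TC=np.array([531,-229.5]);TY=np.radians(-4.7)
def pose():
    s=arm.read_state();R=Ro.from_quat(s["ee_rot"]).as_matrix();p=s["position"]
    c,n=np.cos(TY),np.sin(TY);dx=p[:2]-TC
    print("t",round(s["clock"],2),"p",np.round(p,1),"tub xy",np.round([c*dx[0]+n*dx[1],-n*dx[0]+c*dx[1]],1),"tool y deg",round(np.degrees(np.arctan2(R[1,1],R[0,1])),2),"zaxis",np.round(R[:,2],4),"F",np.round(s["contact_force"],1),"w",round(s["gripper_width"],1))
    return s,R
def go(x,y,z):
    s,R=pose();print("tool shift mm",np.round(R.T@(np.array([x,y,z])-s["position"]),1))
E
python3 -c "
from m import *
go(658.5,-204.2,112)"
```

```text
t 1.93 p [ 658.3 -202.1  229.6] tub xy [124.6  37.7] tool y deg 85.51 zaxis [-2.3e-03  5.0e-04 -1.0e+00] F [-0.3  0.4 -0.2] w -0.1
tool shift mm [ -0.6  -2.1 117.6]
```

play_rows(
  travel=[
    [0, -0.001, 0.02],
    [0, -0.001, 0.02],
    [0, 0, 0.02],
    [0, 0, 0.02],
    [0, 0, 0.02],
    [0, 0, 0.017],
    [0, 0, 0],
    [0.004, 0, 0],
    [0.004, 0, 0],
    [0.004, 0, 0],
    [0.004, 0, 0],
  ],
  rotation=[
    [0, 0, 0],
    [0, 0, 0],
    [0, 0, 0],
    [0, 0, 0],
    [0, 0, 0],
    [0, 0, 0],
    [0, 0, 0],
    [0, 0, 0],
    [0, 0, 0],
    [0, 0, 0],
    [0, 0, 0],
  ],
  grip=[0, 0, 0, 0, 0, 0, 0, 0, 0, 0, 0],
)

```text
clock: 2.85
position: [641.5, -204.9, 116.1]
ee_rot: [0.041, 0.999, -0.0, 0.001]
contact_force: [0.9, -0.8, -0.9]
gripper_width: 0.1
```

play_rows(
  travel=[
    [0.003, 0, 0],
    [0.003, 0, 0],
    [0.003, 0, 0],
    [0.003, 0, 0],
    [0.003, 0, 0],
    [0.003, 0, 0],
    [0.003, 0, 0],
    [0.003, 0, 0],
    [0.003, 0, 0],
    [0.003, 0, 0],
  ],
  rotation=[
    [0, 0, 0],
    [0, 0, 0],
    [0, 0, 0],
    [0, 0, 0],
    [0, 0, 0],
    [0, 0, 0],
    [0, 0, 0],
    [0, 0, 0],
    [0, 0, 0],
    [0, 0, 0],
  ],
  grip=[0, 0, 0, 0, 0, 0, 0, 0, 0, 0],
)

```text
clock: 3.68
position: [611.0, -202.2, 114.1]
ee_rot: [0.041, 0.999, 0.0, -0.0]
contact_force: [1.1, 0.4, 0.1]
gripper_width: 0.1
```

```bash
python3 -c "
from m import *
pose();d=optics.get_image('side');cv2.imwrite('pics/side1.png',cv2.resize(d['image'][220:400,180:420],None,fx=2.5,fy=2.5))"
```

```text
t 3.68 p [ 611.  -202.2  114.1] tub xy [77.5 33.8] tool y deg 85.34 zaxis [-5.e-04  1.e-04 -1.e+00] F [1.1 0.4 0.1] w 0.1
```

View pics/side1.png

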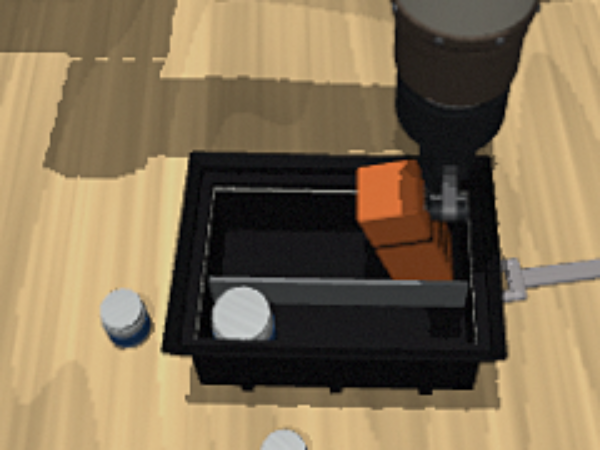

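The case, centred near (395,215) in the crop, is tipping towards the empty end and the finger tip is against it. The tin is untouched. I'll keep pushing gently past the balance point, then rise.

play_rows(
  travel=[
    [0.003, 0, 0],
    [0.003, 0, 0],
    [0.003, 0, 0],
    [0.003, 0, 0],
    [0.003, 0, 0],
    [0.003, 0, 0],
    [0.003, 0, 0],
    [0, 0, 0],
    [0, 0, 0],
    [0, 0, 0],
    [0, 0, 0],
    [0, 0, 0],
  ],
  rotation=[
    [0, 0, 0],
    [0, 0, 0],
    [0, 0, 0],
    [0, 0, 0],
    [0, 0, 0],
    [0, 0, 0],
    [0, 0, 0],
    [0, 0, 0],
    [0, 0, 0],
    [0, 0, 0],
    [0, 0, 0],
    [0, 0, 0],
  ],
  grip=[0, 0, 0, 0, 0, 0, 0, 0, 0, 0, 0, 0],
)

```text
clock: 4.73
position: [590.7, -200.5, 114.3]
ee_rot: [0.041, 0.999, -0.0, 0.0]
contact_force: [0.6, -0.5, 1.3]
gripper_width: 0.1
```

play_rows(
  travel=[
    [0, 0, -0.02],
    [0, 0, -0.02],
    [0, 0, -0.02],
    [0, 0, -0.02],
    [0, 0, 0],
    [0, 0, 0],
  ],
  rotation=[
    [0, 0, 0],
    [0, 0, 0],
    [0, 0, 0],
    [0, 0, 0],
    [0, 0, 0],
    [0, 0, 0],
  ],
  grip=[0, 0, 0, 0, 0, 0],
)

```text
clock: 5.23
position: [591.2, -200.5, 195.6]
ee_rot: [0.041, 0.999, 0.0, 0.002]
contact_force: [-0.7, -0.2, -0.1]
gripper_width: 0.4
```

```bash
python3 -c "
from m import *
pose();d=optics.get_image('side');cv2.imwrite('pics/side2.png',cv2.resize(d['image'][220:400,180:420],None,fx=2.5,fy=2.5))
P,_=cloud(d);h=cv2.cvtColor(d['image'],cv2.COLOR_BGR2HSV);m=(h[...,0]<14)&(h[...,1]>170)&(h[...,2]>90)&(d['depth']>0)&(P[...,1]<-80)&(P[...,1]>-400)&(P[...,0]>380)
q=P[m];print(len(q),np.percentile(q,[2,50,98],axis=0).round(1))
print('go above lid');go(514.5,203,230)"
```

```text
t 5.23 p [ 591.2 -200.5  195.6] tub xy [57.6 33.8] tool y deg 85.35 zaxis [ 3.e-03 -1.e-04 -1.e+00] F [-0.7 -0.2 -0.1] w 0.4
1472 [[ 460.4 -219.6   30.2]
 [ 520.2 -200.4   52.6]
 [ 579.8 -170.2   55.8]]
go above lid
t 5.28 p [ 590.4 -200.3  194.1] tub xy [56.8 33.9] tool y deg 85.33 zaxis [ 2.e-04  5.e-04 -1.e+00] F [ 0.  -0.1 -0.2] w -0.1
tool shift mm [108.5 395.8 -35.7]
```

View pics/side2.png

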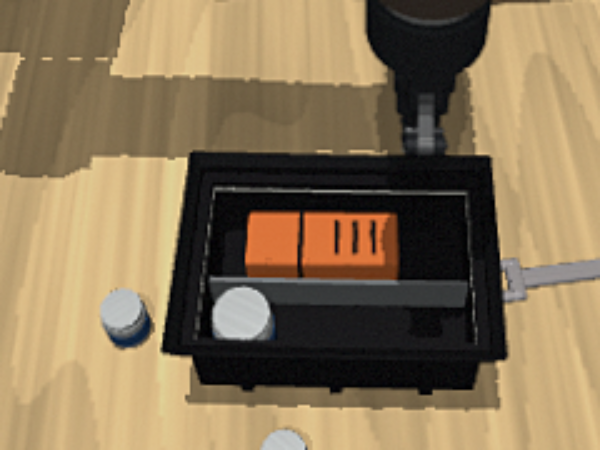

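The case now lies flat at crop (320,245) with its top at about 53 mm, below the fill line. The tin is still in place. On to the lid.

play_rows(
  travel=[
    [0.0068, 0.0248, -0.0022],
    [0.0068, 0.0248, -0.0022],
    [0.0068, 0.0248, -0.0022],
    [0.0068, 0.0248, -0.0022],
    [0.0068, 0.0248, -0.0022],
    [0.0068, 0.0248, -0.0022],
    [0.0068, 0.0248, -0.0022],
    [0.0068, 0.0248, -0.0022],
    [0.0068, 0.0248, -0.0022],
    [0.0068, 0.0248, -0.0022],
    [0.0068, 0.0248, -0.0022],
    [0.0068, 0.0248, -0.0022],
  ],
  rotation=[
    [0, 0, 0],
    [0, 0, 0],
    [0, 0, 0],
    [0, 0, 0],
    [0, 0, 0],
    [0, 0, 0],
    [0, 0, 0],
    [0, 0, 0],
    [0, 0, 0],
    [0, 0, 0],
    [0, 0, 0],
    [0, 0, 0],
  ],
  grip=[1, 1, 1, 1, 1, 1, 1, 1, 1, 1, 1, 1],
)

```text
clock: 6.28
position: [532.2, 103.7, 219.3]
ee_rot: [0.041, 0.999, -0.001, -0.001]
contact_force: [-0.6, 0.7, 0.5]
gripper_width: 85.3
```

play_rows(
  travel=[
    [0.0068, 0.0248, -0.0022],
    [0.0068, 0.0248, -0.0022],
    [0.0068, 0.0248, -0.0022],
    [0.0068, 0.0248, -0.0022],
    [0, 0, 0],
    [0, 0, 0],
    [0, 0, 0],
    [0, 0, 0],
  ],
  rotation=[
    [0, 0, 0],
    [0, 0, 0],
    [0, 0, 0],
    [0, 0, 0],
    [0, 0, -0.122],
    [0, 0, -0.122],
    [0, 0, 0],
    [0, 0, 0],
  ],
  grip=[1, 1, 1, 1, 1, 1, 1, 1],
)

```text
clock: 6.95
position: [513.8, 203.6, 228.3]
ee_rot: [-0.08, 0.997, -0.001, -0.001]
contact_force: [0.3, -1.5, 0.3]
gripper_width: 85.5
```

```bash
python3 -c "
from m import *
go(514.5,203,22)
for n in ('top','side'):
    print(n);seg(optics.get_image(n))"
```

```text
t 6.95 p [513.8 203.6 228.3] tub xy [-52.6 430.2] tool y deg 99.15 zaxis [-0.002  -0.0013 -1.    ] F [ 0.3 -1.5  0.3] w 85.5
tool shift mm [ -1.1  -0.5 206.3]
top
lid 2104 c [484.3 201.7] size [145.7 161.7] long dir deg 9.4 z [ 6.8 11.  15.1]
handle 177 c [508.9 203.3] size [18.2 87.8] long dir deg 9.0 z [46.6 50.5 54.4]
casetop none
lip 868 c [ 530.2 -228.7] size [172.6 250. ] long dir deg 175.5 z [ 97.5 101.  105.2]
tin 180 c [ 453.7 -257.6] size [41.3 41.8] long dir deg 64.9 z [57.5 62.  65.1]
side
lid 2415 c [514.9 209.3] size [155.4 220.3] long dir deg 9.1 z [ 7.4 11.2 13.9]
handle 202 c [515.4 205.2] size [19.6 95.5] long dir deg 9.6 z [43.4 50.1 52.7]
casetop none
lip 1736 c [ 532.1 -229.3] size [171.1 248.6] long dir deg 175.4 z [ 97.4 100.8 103.9]
tin 397 c [ 455.5 -258.2] size [42.6 42.9] long dir deg 1.5 z [59.  61.3 63.3]
```

play_rows(
  travel=[
    [-0.001, 0, 0.022],
    [0, 0, 0.022],
    [0, 0, 0.022],
    [0, 0, 0.022],
    [0, 0, 0.022],
    [0, 0, 0.022],
    [0, 0, 0.022],
    [0, 0, 0.022],
    [0, 0, 0.014],
    [0, 0, 0.01],
    [0, 0, 0.008],
    [0, 0, 0],
  ],
  rotation=[
    [0, 0, 0],
    [0, 0, 0],
    [0, 0, 0],
    [0, 0, 0],
    [0, 0, 0],
    [0, 0, 0],
    [0, 0, 0],
    [0, 0, 0],
    [0, 0, 0],
    [0, 0, 0],
    [0, 0, 0],
    [0, 0, 0],
  ],
  grip=[1, 1, 1, 1, 1, 1, 1, 1, 1, 1, 1, 1],
)

```text
clock: 8.05
position: [514.7, 203.3, 20.1]
ee_rot: [-0.081, 0.997, -0.001, -0.001]
contact_force: [-0.6, 0.5, 0.9]
gripper_width: 85.4
```

play_rows(
  travel=[
    [0, 0, 0],
    [0, 0, 0],
    [0, 0, 0],
    [0, 0, 0],
    [0, 0, 0],
    [0, 0, 0],
    [0, 0, 0],
    [0, 0, 0],
  ],
  rotation=[
    [0, 0, 0],
    [0, 0, 0],
    [0, 0, 0],
    [0, 0, 0],
    [0, 0, 0],
    [0, 0, 0],
    [0, 0, 0],
    [0, 0, 0],
  ],
  grip=[0, 0, 0, 0, 0, 0, 0, 0],
)

```text
clock: 8.72
position: [515.8, 204.6, 22.3]
ee_rot: [-0.082, 0.997, 0.0, 0.001]
contact_force: [-2.0, 1.2, 6.1]
gripper_width: 17.1
```

play_rows(
  travel=[
    [0, 0, -0.01],
    [0, 0, -0.02],
    [0, 0, -0.02],
    [0, 0, -0.02],
    [0, 0, -0.02],
    [0, 0, -0.02],
    [0, 0, -0.02],
    [0, 0, -0.02],
    [0, 0, -0.02],
    [0, 0, -0.01],
    [0, 0, 0],
    [0, 0, 0],
  ],
  rotation=[
    [0, 0, 0],
    [0, 0, 0],
    [0, 0, 0],
    [0, 0, 0],
    [0, 0, 0],
    [0, 0, 0],
    [0, 0, 0],
    [0, 0, 0],
    [0, 0, 0],
    [0, 0, 0.122],
    [0, 0, 0.122],
    [0, 0, 0],
  ],
  grip=[0, 0, 0, 0, 0, 0, 0, 0, 0, 0, 0, 0],
)

```text
clock: 9.72
position: [514.6, 203.6, 201.8]
ee_rot: [0.042, 0.999, 0.0, -0.0]
contact_force: [0.2, 0.4, -2.4]
gripper_width: 16.8
```

```bash
python3 -c "
from m import *
go(531,-229.5,200);d=optics.get_image('side')
cv2.imwrite('pics/side3.png',d['image'])
P,_=cloud(d);h=cv2.cvtColor(d['image'],cv2.COLOR_BGR2HSV);m=(h[...,0]>22)&(h[...,0]<34)&(h[...,1]>150)&(h[...,2]>80)&(d['depth']>0)&(P[...,2]>150)
q=P[m];r=cv2.minAreaRect(q[:,:2].astype(np.float32));print(len(q),r,np.percentile(q[:,2],[5,50,95]))
A=np.c_[q[:,:2]-q[:,:2].mean(0),np.ones(len(q))];print('plane',np.linalg.lstsq(A,q[:,2],rcond=None)[0])"
```

```text
t 9.72 p [514.6 203.6 201.8] tub xy [-51.8 430.3] tool y deg 85.19 zaxis [-8.e-04  3.e-04 -1.e+00] F [ 0.2  0.4 -2.4] w 16.8
tool shift mm [ -52.6 -430.2    1.6]
2606 ((514.1748046875, 200.7374267578125), (146.6048126220703, 220.4506378173828), 85.29959869384766) [186.52627149 188.94809538 191.03323189]
plane [-1.06942737e-03  7.48781909e-03  1.88896139e+02]
```

View pics/side3.png

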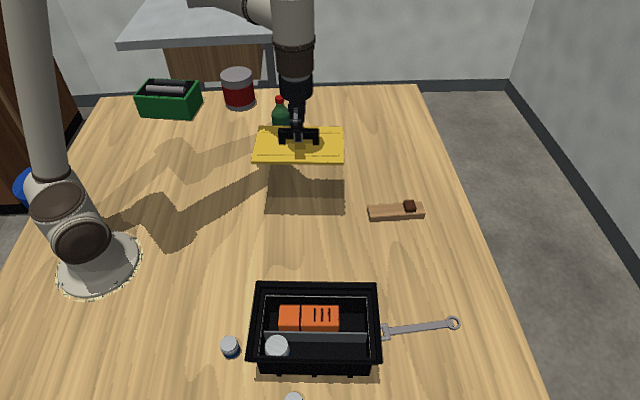

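The lid is held level at about (298,145): panel top at 189 mm and yaw -4.7°, which matches the tub. I'll carry it over.

play_rows(
  travel=[
    [-0.0033, -0.015, 0],
    [-0.0033, -0.022, 0],
    [-0.0033, -0.028, 0],
    [-0.0033, -0.028, 0],
    [-0.0033, -0.028, 0],
    [-0.0033, -0.028, 0],
    [-0.0033, -0.028, 0],
    [-0.0033, -0.028, 0],
    [-0.0033, -0.028, 0],
    [-0.0033, -0.028, 0],
    [-0.0033, -0.028, 0],
    [-0.0033, -0.028, 0],
  ],
  rotation=[
    [0, 0, 0],
    [0, 0, 0],
    [0, 0, 0],
    [0, 0, 0],
    [0, 0, 0],
    [0, 0, 0],
    [0, 0, 0],
    [0, 0, 0],
    [0, 0, 0],
    [0, 0, 0],
    [0, 0, 0],
    [0, 0, 0],
  ],
  grip=[0, 0, 0, 0, 0, 0, 0, 0, 0, 0, 0, 0],
)

```text
clock: 10.77
position: [527.8, -116.6, 200.4]
ee_rot: [0.039, 0.999, 0.0, -0.002]
contact_force: [1.5, 0.5, -2.7]
gripper_width: 16.7
```

play_rows(
  travel=[
    [-0.0033, -0.028, 0],
    [-0.0033, -0.028, 0],
    [-0.0033, -0.028, 0],
    [-0.0033, -0.018, 0],
    [0, -0.011, 0],
    [0, 0, 0.015],
    [0, 0, 0.015],
    [0, 0, 0.01],
    [0, 0, 0],
    [0, 0, 0],
    [0, 0, 0],
  ],
  rotation=[
    [0, 0, 0],
    [0, 0, 0],
    [0, 0, 0],
    [0, 0, 0],
    [0, 0, 0],
    [0, 0, 0],
    [0, 0, 0],
    [0, 0, 0],
    [0, 0, 0],
    [0, 0, 0],
    [0, 0, 0],
  ],
  grip=[0, 0, 0, 0, 0, 0, 0, 0, 0, 0, 0],
)

```text
clock: 11.68
position: [533.6, -228.7, 162.2]
ee_rot: [0.04, 0.999, -0.0, 0.0]
contact_force: [0.2, -0.3, -2.5]
gripper_width: 17.0
```

```bash
cat >> m.py <<'E'
def lid(name,zmin=60):
    d=optics.get_image(name);P,_=cloud(d);h=cv2.cvtColor(d['image'],cv2.COLOR_BGR2HSV)
    m=(h[...,0]>22)&(h[...,0]<34)&(h[...,1]>130)&(h[...,2]>60)&(d['depth']>0)&(P[...,1]<0)&(P[...,2]>zmin)
    q=P[m];r=cv2.minAreaRect(q[:,:2].astype(np.float32))
    A=np.c_[q[:,:2]-q[:,:2].mean(0),np.ones(len(q))]
    print(name,len(q),np.round(r[0],1),np.round(r[1],1),round(r[2],2),'plane',np.linalg.lstsq(A,q[:,2],rcond=None)[0].round(4),'z',np.percentile(q[:,2],[5,50,95]).round(1))
    print('box',np.round(cv2.boxPoints(r),1).tolist());return d
E
python3 -c "
from m import *
go(531,-229.5,130);d=lid('side');cv2.imwrite('pics/side4.png',cv2.resize(d['image'][190:400,160:440],None,fx=2.5,fy=2.5));d=lid('top');cv2.imwrite('pics/top4.png',cv2.resize(d['image'][150:300,350:510],None,fx=4,fy=4))"
```

```text
t 11.68 p [ 533.6 -228.7  162.2] tub xy [2.5 1. ] tool y deg 85.43 zaxis [ 9.e-04 -6.e-04 -1.e+00] F [ 0.2 -0.3 -2.5] w 17.0
tool shift mm [ 2.5 -1.  32.2]
side 7136 [ 533.2 -223.5] [157.5 239.9] 85.34 plane [-1.000000e-04 -2.700000e-03  1.501654e+02] z [148.  150.2 152.4]
box [[407.20001220703125, -292.20001220703125], [646.4000244140625, -311.70001220703125], [659.0999755859375, -154.6999969482422], [420.0, -135.1999969482422]]
top 1424 [ 500.6 -230.8] [136.1 162. ] 87.65 plane [3.790000e-02 4.120000e-02 1.521973e+02] z [147.5 150.9 154.7]
box [[416.8999938964844, -295.5], [578.7999877929688, -302.1000061035156], [584.2999877929688, -166.1999969482422], [422.5, -159.5]]
```

View pics/side4.png

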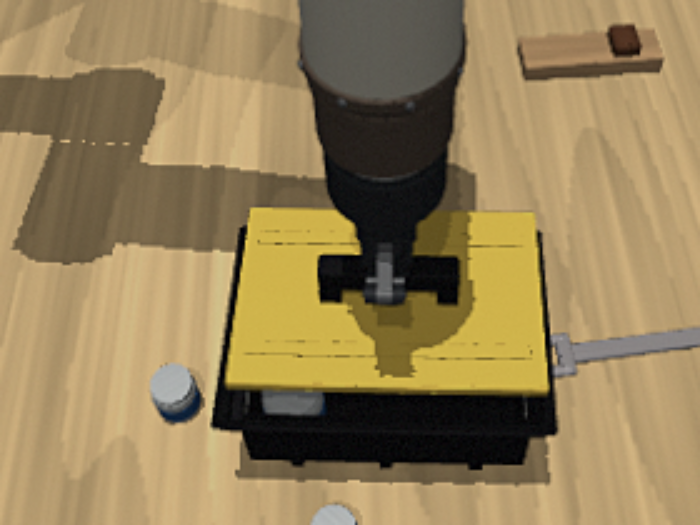

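```bash
python3 -c "
from m import *
d=np.load('pics/side0.npy',allow_pickle=True).item()
c=np.array([(248,209),(537,211),(547,386),(227,383)])/2.5+[160,190]
p=onplane(d,c,150);print(p.round(1),p.mean(0))
# lid colour edges along x, measured per row -> width check
d=optics.get_image('side');h=cv2.cvtColor(d['image'],cv2.COLOR_BGR2HSV);m=(h[...,0]>22)&(h[...,0]<34)&(h[...,1]>130)&(h[...,2]>60)
k,L,st,_=cv2.connectedComponentsWithStats(m.astype(np.uint8));m=L==1+st[1:,4].argmax()
bx=cv2.approxPolyDP(cv2.convexHull(np.argwhere(m)[:,::-1].astype(np.int32)),5,True)[:,0];print(bx.tolist(),onplane(d,bx,150).round(1)[:,:2].tolist())
# lip corners by hull of dark lip pts from first image
d0=np.load('pics/side0.npy',allow_pickle=True).item();P,_=cloud(d0);v=d0['image'].max(2)
q=P[(d0['depth']>0)&(P[...,2]>97)&(P[...,2]<108)&(v<90)&(abs(P[...,0]-531)<150)&(abs(P[...,1]+229)<110)][:,:2]-TC
c,n=np.cos(TY),np.sin(TY);t=q@np.array([[c,-n],[n,c]]);print('lip in tub frame 1/99 pct',np.percentile(t,[.3,1,99,99.7],axis=0).round(1))
"
```

```text
[[ 429.  -151.2  150. ]
 [ 652.8 -166.5  150. ]
 [ 638.6 -307.3  150. ]
 [ 420.4 -292.3  150. ]] [ 535.21680689 -229.33141849  150.        ]
[[379, 346], [253, 345], [260, 273], [372, 275]] [[638.5, -310.1], [424.3, -295.7], [430.5, -149.9], [647.2, -167.5]]
lip in tub frame 1/99 pct [[-122.6  -85. ]
 [-122.   -84.6]
 [ 124.    84.6]
 [ 124.3   85.4]]
```

The lid sits about 3 mm too far in +x and about right in y. I'll correct that and start lowering.

play_rows(
  travel=[
    [0.0027, -0.0005, 0.006],
    [0, 0, 0.006],
    [0, 0, 0.006],
    [0, 0, 0.006],
    [0, 0, 0.005],
    [0, 0, 0.004],
    [0, 0, 0.003],
    [0, 0, 0.003],
    [0, 0, 0.002],
    [0, 0, 0.002],
    [0, 0, 0.002],
    [0, 0, 0],
  ],
  rotation=[
    [0, 0, 0],
    [0, 0, 0],
    [0, 0, 0],
    [0, 0, 0],
    [0, 0, 0],
    [0, 0, 0],
    [0, 0, 0],
    [0, 0, 0],
    [0, 0, 0],
    [0, 0, 0],
    [0, 0, 0],
    [0, 0, 0],
  ],
  grip=[0, 0, 0, 0, 0, 0, 0, 0, 0, 0, 0, 0],
)

```text
clock: 12.83
position: [530.1, -229.1, 116.2]
ee_rot: [0.041, 0.999, 0.0, -0.0]
contact_force: [-0.6, 0.1, -3.3]
gripper_width: 17.2
```

play_rows(
  travel=[
    [0, 0, 0.0015],
    [0, 0, 0.0015],
    [0, 0, 0.0015],
    [0, 0, 0.0015],
    [0, 0, 0],
  ],
  rotation=[
    [0, 0, 0],
    [0, 0, 0],
    [0, 0, 0],
    [0, 0, 0],
    [0, 0, 0],
  ],
  grip=[0, 0, 0, 0, 0],
)

```text
clock: 13.25
position: [530.1, -229.1, 110.1]
ee_rot: [0.041, 0.999, 0.0, -0.0]
contact_force: [0.2, -0.1, -1.9]
gripper_width: 16.8
```

play_rows(
  travel=[
    [0, 0, 0.001],
    [0, 0, 0.001],
    [0, 0, 0.001],
    [0, 0, 0],
  ],
  rotation=[
    [0, 0, 0],
    [0, 0, 0],
    [0, 0, 0],
    [0, 0, 0],
  ],
  grip=[0, 0, 0, 0],
)

```text
clock: 13.58
position: [530.4, -229.2, 107.5]
ee_rot: [0.041, 0.999, -0.0, 0.0]
contact_force: [0.2, -0.7, -2.7]
gripper_width: 16.9
```

play_rows(
  travel=[
    [0, 0, 0.001],
    [0, 0, 0.001],
    [0, 0, 0],
  ],
  rotation=[
    [0, 0, 0],
    [0, 0, 0],
    [0, 0, 0],
  ],
  grip=[0, 0, 0],
)

```text
clock: 13.83
position: [530.5, -229.3, 107.4]
ee_rot: [0.04, 0.999, -0.0, 0.0]
contact_force: [-3.4, 1.2, 5.8]
gripper_width: 17.3
```

```bash
python3 -c "
from m import *
pose();d=lid('side')"
```

```text
t 13.83 p [ 530.5 -229.3  107.4] tub xy [-0.5  0.2] tool y deg 85.38 zaxis [ 8.e-04 -6.e-04 -1.e+00] F [-3.4  1.2  5.8] w 17.3
side 6443 [ 531.6 -228.5] [149.7 225.1] 84.82 plane [ 9.00000e-04 -3.60000e-03  9.56316e+01] z [93.2 95.4 97.6]
box [[412.70001220703125, -292.8999938964844], [636.9000244140625, -313.20001220703125], [650.4000244140625, -164.10000610351562], [426.20001220703125, -143.8000030517578]]
```

The lid has touched down: the force changed by about 8.5 N, and the panel top is at 95.5 mm (95 expected) and level. I'll let go and rise.

play_rows(
  travel=[
    [0, 0, 0],
    [0, 0, 0],
    [0, 0, 0],
    [0, 0, 0],
    [0, 0, 0],
    [0, 0, 0],
    [0, 0, 0],
    [0, 0, 0],
  ],
  rotation=[
    [0, 0, 0],
    [0, 0, 0],
    [0, 0, 0],
    [0, 0, 0],
    [0, 0, 0],
    [0, 0, 0],
    [0, 0, 0],
    [0, 0, 0],
  ],
  grip=[0.5, 1, 1, 1, 1, 1, 1, 1],
)

```text
clock: 14.55
position: [530.3, -229.2, 105.4]
ee_rot: [0.041, 0.999, -0.0, -0.0]
contact_force: [-0.2, 0.1, 0.1]
gripper_width: 85.3
```

play_rows(
  travel=[
    [0, 0, -0.01],
    [0, 0, -0.02],
    [0, 0, -0.02],
    [0, 0, -0.02],
    [0, 0, -0.02],
    [0, 0, -0.02],
    [0, 0, -0.02],
    [0, 0, -0.02],
    [0, 0, -0.02],
    [0, 0, 0],
    [0, 0, 0],
  ],
  rotation=[
    [0, 0, 0],
    [0, 0, 0],
    [0, 0, 0],
    [0, 0, 0],
    [0, 0, 0],
    [0, 0, 0],
    [0, 0, 0],
    [0, 0, 0],
    [0, 0, 0],
    [0, 0, 0],
    [0, 0, 0],
  ],
  grip=[1, 1, 1, 1, 1, 1, 1, 1, 1, 1, 1],
)

```text
clock: 15.47
position: [530.7, -229.2, 277.5]
ee_rot: [0.041, 0.999, -0.0, 0.002]
contact_force: [0.5, 0.4, -1.0]
gripper_width: 85.2
```

```bash
python3 -c "
from m import *
pose();d=lid('side');cv2.imwrite('pics/side5.png',cv2.resize(d['image'][190:400,160:480],None,fx=2.5,fy=2.5))
P,_=cloud(d);m=(d['image'].max(2)<70)&(d['depth']>0)&(P[...,2]>117)&(P[...,2]<150)&(abs(P[...,0]-531)<80)&(abs(P[...,1]+229)<40);print('handle',m.sum(),np.percentile(P[m],[5,50,95],axis=0).round(1))"
```

```text
t 15.47 p [ 530.7 -229.2  277.5] tub xy [-0.3  0.2] tool y deg 85.34 zaxis [ 3.8e-03 -5.0e-04 -1.0e+00] F [ 0.5  0.4 -1. ] w 85.2
side 6928 [ 531.  -228.4] [151.  226.6] 84.76 plane [ 9.00000e-04 -1.20000e-03  9.53661e+01] z [93.1 95.4 97.5]
box [[411.29998779296875, -293.20001220703125], [636.9000244140625, -313.8999938964844], [650.7000122070312, -163.60000610351562], [425.1000061035156, -142.89999389648438]]
handle 644 [[ 487.3 -241.   120.3]
 [ 531.5 -234.1  134. ]
 [ 574.4 -222.7  136.5]]
```

View pics/side5.png

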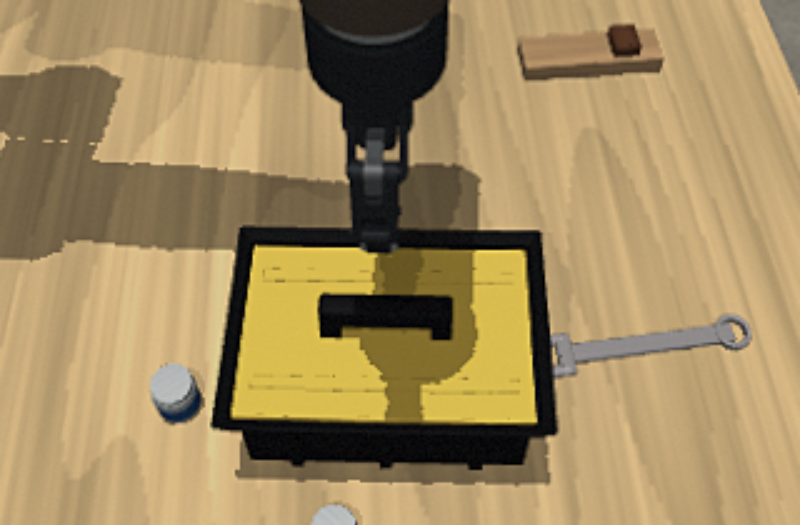

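The lid, centred near crop (385,330), sits level inside the rim all round. Its panel top is at 95.4 mm, the handle top at about 135 mm, and the gripper is clear above it. I'm handing in.

```bash
python3 -c "
from m import *
workorder.job_done();pose()"
```

```text
the job is handed in; nothing more can be done
the job is handed in; nothing more can be done
```

The job is done and handed in at about 15.5 s of the 59 s allowed. I pushed the orange case over with the shut fingers, lowered the yellow lid by its handle into the rim recess until it touched, then let go and rose clear.

**Last checks:**
- **Case:** it lies flat, top at about 53 mm, well below the 74 mm fill line.
- **Tin:** I last measured it in the tub, in its starting place, just before fetching the lid. It is now under the lid, out of view.
- **Lid:** the panel top is at 95.4 mm against 95 expected, tilt about 0.1°, and centred within about 1 mm of the tub. The handle top is at about 135 mm, as it should be when seated.
- **Gripper:** it is open and about 170 mm above where it let go, touching nothing. The highest force I read was about 7 N, at touchdown.
- **Bystanders:** I did not touch the oil bottle, wrench or sanding block. The wrench and block look undisturbed in the last picture. The bottle was last seen standing while I was lifting the lid.

**Disagreements:** the top camera's lid measurements were unreliable while the arm blocked its view, so I used the side camera for the final placing. The final position reading right after hand-in was refused, so the figures above are from just before it.

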